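# Snap a filter cassette shut with the guided seating tool

## Robot

A 6-joint arm with a two-finger parallel gripper is mounted at the origin on a cart in front of the work surface, level with it; the furniture and walls round the work are solid. World frame = base frame: x ahead of the robot, y to its left, z up, the work surface at z = 0. Lengths are in m, angles in degrees, forces in N, time in s.
With the tool pointing down it reaches from about 0.35 to 0.725 m from the base axis. Payload 4.3 kg.
Tool frame: the origin (TCP) lies at the very end of the fingers, on their centre line; the grasp point (between the pads) lies 19 mm behind it (manip.hold_point_z is the distance from the TCP to the grasp point, in m); z points along the fingers, y is the line along which they close (so a half turn about z gives the same grasp; the last joint's range is limited). The gripper opens to 85 mm and grips with 20 to 120 N. Pads are 22 mm wide; open, the fingers measure 114 mm over their backs; the gripper's body (76 mm by 85 mm) begins 54 mm behind the grasp point. The pads swing forward as they close: fully open they stand 13 mm farther back than shut.
Start: joints at [62.378, 21.618, 4.641, 73.018, 0, 83.68], TCP at [0.209, 0.536, 0.231] pointing down, gripper open.
Joint ranges: [-156.06, 156.06], [-48.1, 94.91], [-58.44, 69.94], [-101.28, 121.22], [-78.64, 73.56], [-180, 180]. Speed limits (degrees/s): [147.25, 147.25, 180, 180, 180, 180].

## Interface

Orientations are given as a 3x3 rotation matrix whose columns are the frame's x, y, z axes.
In Python, from rig import manip gives the robot as it stands. The module is installed in compiled form; this text tells all that it offers.
- The arm moves only by the tool move_arm, never from a script. Its argument "moves" is a list of rows, each an object with "twist": the turn, a rotation vector about the world's x, y, z in degrees, a list of three; "xyz": the shift along the world's x, y, z in cm, a list of three; "hand": the gripper command: -1 is fully open, 1 is shut, values between are in proportion. In form: [{"twist": [rx, ry, rz], "xyz": [dx, dy, dz], "hand": hand}, ...]. A call has 1 to 5 rows; each row shifts and turns the commanded pose from where the row before left it; what a row does not reach is not made up. A row lasts 1/10 s, in which the tool goes at most 50 mm and 8.59 degrees, less where a joint would pass 70% of its speed; a pose out of reach is approached as far as the arm can. A call is refused whole if a number of a shift passes 5 or a number of a turn 8.59, either way. A call with a gripper value outside its range is refused whole. The fingers move at their own pace and stop on an object; the grip force is fixed at half the most. Time passes only in rows, so rows that do not move let the fingers close. It gives the time, the measured TCP pose, the force, the opening and the grip force at its end, in the units of the state.
- manip.get_obs(): the state, without advancing time (a new reading comes with each control period).
- manip.camera(name): name is "scene" or "side" or "wrist"; returns the picture (384x512x3 uint8, red, green, blue); there is no depth.
- manip.camera_info(name): a dict with "fx", "fy", "cx", "cy" (pixels), "rvec" (rotation vector, rad) and "tvec" (3), from world to camera coordinates, as OpenCV has them. Camera axes: x right, y down, z forward; pixel columns grow to the right and rows downward; lengths in m; the calibration is good to about 2 mm. A picture is of the moment at which its call begins: read the wrist's pose just before it. camera_info takes no time and is no camera call; for the wrist camera it gives the pose at the moment of the call.
- manip.finish_job(): hands the job in; it is judged then, once.
The state is a dict: "time": time; "joint_positions": joint angles; "joint_vel": joint speeds; "joint_torque": joint torques, N m; "tool_pos": TCP position; "orientation": TCP orientation; "contact_force": force on the tool from outside, world axes, zero at the start; "ft_torque": the same for the moment, N m; "gripper_width": opening from 0.0 (shut) to 1.0 (fully open); "grip_force": force on a finger pad.
Only numpy, scipy, OpenCV 4.12 (cv2) and the standard library are available. Lean on these libraries where they do the work, as an engineer would, in place of code of your own. Each camera call takes 0.05 s, during which the arm holds its last target. There are 200 camera calls.

## Task

The lid of the filter cassette lies loose on its four snap arms in the closing jig. Set the seating tool over both guide posts, press it gently down until the lid is fully home and all four arms have snapped over its rim, then lift the tool off and stand it upright on the bench beside the jig. Do not drop or slam the tool onto the lid, keep the fingers off the clean lid, and leave the glassware round about as it stands.

Things in the scene. Friction and masses are not known exactly. Their poses are not given: they have to be found in the camera images.
- jig_seat (a point): seat of the closing jig: centre of the top of the cassette's white lower half, 33 mm above the bench, where the lid's underside ends up. z up, x along the line of the two guide posts, which stand at x = -78 and +78 mm. The jig: aluminium base plate 200 mm (x) by 130 mm (y), 15 mm high, fixed to the bench, with the round cassette half (122 mm over its nest) in the middle
- post_front_top (a point): the tip of one guide post (the one at x = -78 mm of the seat): steel, 12 mm diameter, its tip 105 mm above the bench; the topmost 13 mm taper to a 4 mm point
- post_back_top (a point): the tip of the other, equal guide post (at x = +78 mm of the seat)
- lid: loose grey round cassette lid. Origin: centre of its underside, z up. Rim 90 mm diameter, 4 mm thick; flat deck 78 mm diameter, 7 mm above the underside; an inlet nipple 15 mm across stands 14 mm above the deck. It starts on the slanted noses of the snap arms, about 12 mm above the seat. Pressing it home takes 10 to 20 N over that travel; the tool's weight alone does not do it
- seating_tool: loose seating tool, 0.36 kg, standing on its press ring on the bench, 113 mm high. Origin: centre of the ring's underside, z up, x along its guide plate. Black press ring, 72 mm outside, 52 mm inside, 25 mm high: bears on the lid's deck round the nipple. Aluminium guide plate 190 (x) by 50 mm (y), 25 to 37 mm high, with a 15 mm hole at x = -78 and +78 mm; same when turned half round
- tool_mid (a point): centre of the seating tool, 56.5 mm above the underside of its press ring, axes as the tool's
- tool_grip (a point): centre of the tool's black grip bar, 93 mm above the underside of the ring, axes as the tool's. The bar is 62 mm long (x), 24 mm thick (y) and 40 mm high, gripped from above across its thickness. Right below it a round flange, 54 mm diameter, its top 20 mm under this point: fingertips may bear on it to press. Below that a 26 mm stem, 30 mm high, on the plate
- clip_1 (a joint): how far snap arm 1 is bent outwards (rad): 0 upright, about 0.15 while the lid's rim passes; springs back to 0 by itself. The white arms stand round the seat, 45 degrees off the line of the posts, 50.5 mm high, their noses reaching to 42 mm from the axis
- clip_2 (a joint): the same of snap arm 2
- clip_3 (a joint): the same of snap arm 3
- clip_4 (a joint): the same of snap arm 4
- beaker: a small empty glass beaker, 50 mm across and 66 mm high, loose on the bench farther from the robot than the jig and the tool; a bystander. Origin: centre of its underside

How it is judged:
By the outcome, as a careful person would: the job done as asked, in the order asked, and still so for the second after the job is handed in, with the robot touching nothing.
It also fails if it takes over 45 s, if anything falls off the work surface, if the arm or the gripper's body presses on something with over 40 N, if the wrist force passes 120 N, or if a joint passes its speed limit or range.

## Working session

There is one attempt and no reset: what is moved stays moved. The work goes in short steps, Python scripts to look and compute and a tool call to move; the robot and the scene stay as the last step left them, time stands still between calls to the robot, and variables do not carry over. Pictures are saved under pics/ and viewed, at most 10 in all, crops included, and the job is handed in when it is done.

Besides the shell and the picture viewer there is one more tool, called after ">>>" by a JSON object that holds its "api" and its "payload", one argument or row to a line. move_arm: Moves the arm, as the interface text tells. Its arguments: {"type":"object","properties":{"moves":{"type":"array"}},"required":["moves"]}

```bash
mkdir -p pics
python3 - <<'E'
from rig import manip
import cv2,numpy as np
for n in ["scene","side","wrist"]:
    i=manip.camera_info(n); im=manip.camera(n)
    cv2.imwrite(f"pics/{n}0.png",im[:,:,::-1])
    R=cv2.Rodrigues(np.array(i["rvec"],float))[0]
    print(n,i["fx"],i["cx"],i["cy"],"pos",(-R.T@np.array(i["tvec"])).round(3),"fwd",R[2].round(2))
o=manip.get_obs();print(o["time"],o["tool_pos"],o["orientation"],o["contact_force"],o["gripper_width"])
s=cv2.imread("pics/scene0.png");t=cv2.imread("pics/side0.png")
E
```

```text
scene 461.8836217213062 249.5607530837913 190.91278157360176 pos [-0.027  0.434  0.617] fwd [ 0.69 -0.39 -0.61]
side 441.83469429233537 253.62798624599637 196.96877160336436 pos [0.678 0.748 0.686] fwd [-0.18 -0.73 -0.66]
wrist 295.77550828459516 254.2427973221322 192.10315799429813 pos [0.131 0.566 0.373] fwd [ 0.3  -0.12 -0.95]
0.15 [0.20868149 0.53528915 0.2305713 ] [[-9.31678381e-01  3.63283458e-01 -7.23924339e-04]
 [ 3.63284134e-01  9.31677411e-01 -1.35615808e-03]
 [ 1.81794156e-04 -1.52649339e-03 -9.99998818e-01]] [-0.46359748 -0.4192524   0.16770385] 1.0006048606099442
```

View pics/scene0.png

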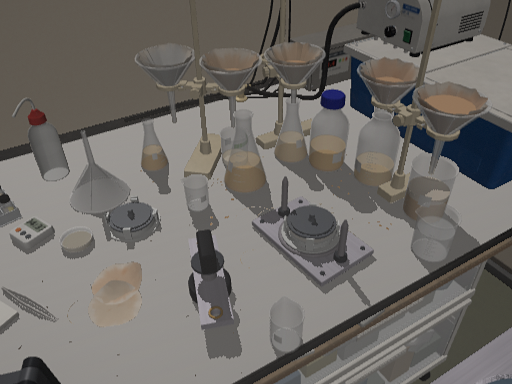

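View pics/side0.png

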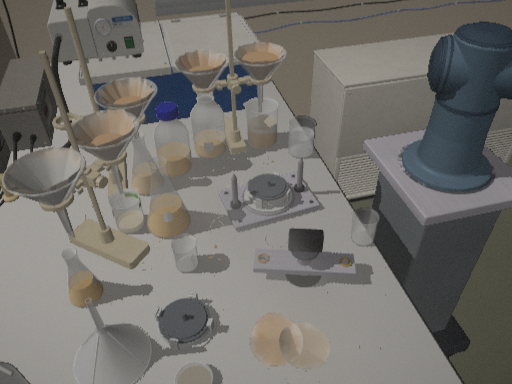

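The scene view shows the tool at about (210,280) and the jig at (312,235), with post tips at (285,180) and (346,223). In the side view the tool is at (305,255), and the post tips are at (235,175) and (301,157). I'll zoom in on both for exact pixels.

Run:
```python
import cv2,numpy as np
s=cv2.imread("pics/scene0.png")[170:345,175:385];t=cv2.imread("pics/side0.png")[140:290,210:370]
a=cv2.resize(s,(400*2,int(175*800/210)),interpolation=cv2.INTER_CUBIC)[:600]
b=cv2.resize(t,(640,600),interpolation=cv2.INTER_CUBIC)
a=cv2.resize(s,(720,600),interpolation=cv2.INTER_CUBIC)
for im,x0,y0,sc in((a,175,170,24/7),(b,210,140,4)):
    for v in range(0,300,20):
        X=int((v+ (x0+19)//20*20-x0)*sc);Y=int((v+(y0+19)//20*20-y0)*sc)
        if X<im.shape[1]: cv2.putText(im,str((x0+19)//20*20+v),(X,10),0,.35,(0,0,255));cv2.line(im,(X,12),(X,18),(0,0,255),1)
        if Y<600: cv2.putText(im,str((y0+19)//20*20+v),(0,Y),0,.35,(0,0,255))
cv2.imwrite("pics/a.png",a);cv2.imwrite("pics/b.png",b)
```

```text
(no output)
```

View pics/a.png

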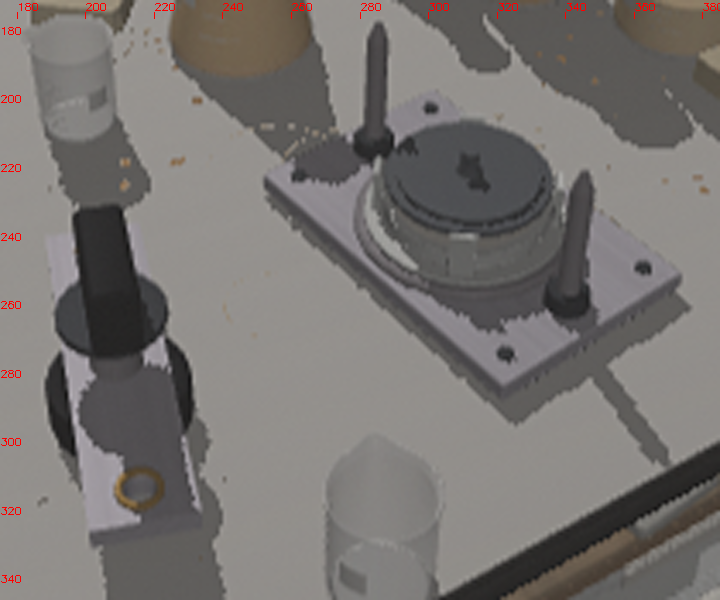

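View pics/b.png

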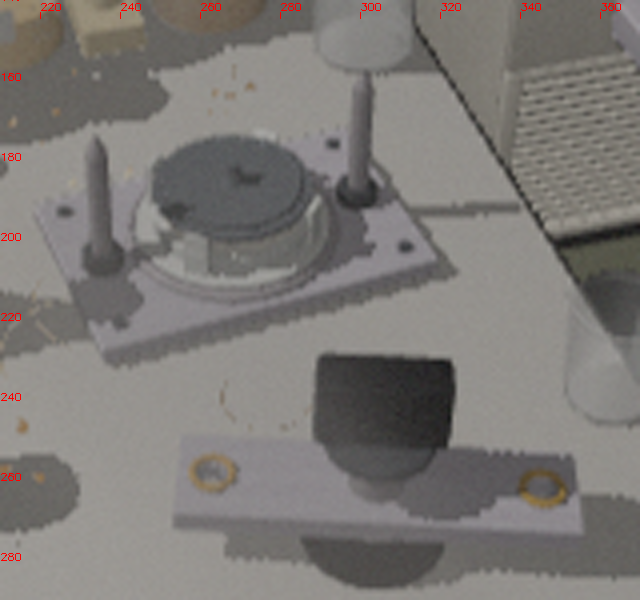

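Pixels read from the zooms:

| Feature | Scene | Side |
|---|---|---|
| Back post tip | (285.0,177.0) | (234.0,174.2) |
| Front post tip | (345.3,220.5) | (300.8,158.2) |
| Tool hole, near | (215.5,312.3) | (345.5,262) |
| Tool hole, far | hidden | (263.5,258) |

The bystander beaker is at scene (196,192). Another glass stands at scene (286,325).

```bash
cat > h.py <<'E'
from rig import manip
import cv2,numpy as np
from scipy.optimize import least_squares
def proj(i,P):
    K=np.array([[i["fx"],0,i["cx"]],[0,i["fy"],i["cy"]],[0,0,1.]])
    return cv2.projectPoints(np.array(P,float).reshape(-1,3),np.array(i["rvec"],float),np.array(i["tvec"],float),K,None)[0].reshape(-1,2)
def ray(i,p,z):
    R=cv2.Rodrigues(np.array(i["rvec"],float))[0];c=-R.T@np.array(i["tvec"])
    d=R.T@[(p[0]-i["cx"])/i["fx"],(p[1]-i["cy"])/i["fy"],1];return c+d*(z-c[2])/d[2]
def fit(obs,x0):  # obs: (info, local xyz (z above bench), px)
    def w(v,l):
        c,s=np.cos(v[2]),np.sin(v[2]);return [v[0]+c*l[0]-s*l[1],v[1]+s*l[0]+c*l[1],l[2]]
    f=lambda v:np.concatenate([proj(i,w(v,l))[0]-p for i,l,p in obs])
    r=least_squares(f,x0,loss="soft_l1",x_scale=[.01,.01,.05]);return r.x,r.fun.reshape(-1,2).round(1)
E
python3 - <<'E'
from h import *
s,t=manip.camera_info("scene"),manip.camera_info("side")
jig=[(s,(.078,0,.105),(285,177)),(s,(-.078,0,.105),(345.3,220.5)),(t,(.078,0,.105),(234,174.2)),(t,(-.078,0,.105),(300.8,158.2))]
for o in jig: print(ray(o[0],o[2],.105).round(4))
v,r=fit(jig,[.5,.2,.0]);print("jig",v,np.degrees(v[2]),r.tolist())
tool=[(s,(-.078,0,.037),(215.5,312.3)),(t,(-.078,0,.037),(345.5,262)),(t,(.078,0,.037),(263.5,258)),]
for o in tool: print(ray(o[0],o[2],.037).round(4))
v,r=fit(tool,[.5,.35,.0]);print("tool",v,np.degrees(v[2]),r.tolist())
for n,p in(("beaker",(197,208)),("glass2",(286,345))):print(n,ray(s,p,0).round(3))
E
```

```text
[0.5483 0.0249 0.105 ]
[0.3932 0.0092 0.105 ]
[0.5454 0.0218 0.105 ]
[0.3909 0.0066 0.105 ]
jig [0.46979    0.01680794 0.10029673] 5.746579539299619 [[0.4, 0.2], [0.5, 0.3], [-0.6, 1.0], [-0.2, 0.7]]
[0.3889 0.2592 0.037 ]
[0.3844 0.2571 0.037 ]
[0.5317 0.2061 0.037 ]
tool [ 0.45950937  0.23253315 -0.35107362] -20.115036509575077 [[0.7, 1.2], [-0.4, 1.1], [-0.6, -0.1]]
beaker [0.673 0.159 0.   ]
glass2 [0.305 0.184 0.   ]
```

>>> {"api": "move_arm", "payload": {
  "moves": [
    {"twist":[0,0,0.6],"xyz":[3.1,-3.7,0],"hand":-1},
    {"twist":[0,0,0.6],"xyz":[3.1,-3.7,0],"hand":-1},
    {"twist":[0,0,0],"xyz":[3.1,-3.7,0],"hand":-1},
    {"twist":[0,0,0],"xyz":[3.1,-3.7,0],"hand":-1},
    {"twist":[0,0,0],"xyz":[3.1,-3.7,0],"hand":-1}
  ]
}}

```text
time: 0.65
tool_pos: [0.3646, 0.3491, 0.2311]
orientation: [[-0.939, 0.343, -0.0], [0.343, 0.939, -0.0], [0.0, -0.0, -1.0]]
contact_force: [0.6, -0.2, 0.2]
gripper_width: 1.004
grip_force: 0.0
```

>>> {"api": "move_arm", "payload": {
  "moves": [
    {"twist":[0,0,0],"xyz":[3.1,-3.7,0],"hand":-1},
    {"twist":[0,0,0],"xyz":[3.1,-3.7,0],"hand":-1},
    {"twist":[0,0,0],"xyz":[3.1,-3.7,0],"hand":-1},
    {"twist":[0,0,0],"xyz":[0.3,-0.6,-1],"hand":-1},
    {"twist":[0,0,0],"xyz":[0,0,0],"hand":-1}
  ]
}}

```text
time: 1.15
tool_pos: [0.4596, 0.2322, 0.2198]
orientation: [[-0.938, 0.347, -0.003], [0.347, 0.938, -0.001], [0.002, -0.002, -1.0]]
contact_force: [-0.5, 0.4, -0.3]
gripper_width: 1.0
grip_force: 0.0
```

Run:
```python
from h import *
i=manip.camera_info("wrist");im=manip.camera("wrist")
cv2.imwrite("pics/w1.png",cv2.resize(im[:,:,::-1],(800,600),interpolation=cv2.INTER_CUBIC))
o=manip.get_obs();print(o["time"],o["tool_pos"],np.degrees(np.arctan2(o["orientation"][1][1],o["orientation"][0][1])))
v=[.4595,.2325,-.351]
def W(x,y,z):
    c,s=np.cos(v[2]),np.sin(v[2]);return [v[0]+c*x-s*y,v[1]+s*x+c*y,z]
print(proj(i,[W(-.078,0,.037),W(.078,0,.037),W(-.031,-.012,.113),W(.031,-.012,.113),W(-.031,.012,.113),W(.031,.012,.113)]).round(1)*800/512)
```

```text
1.2 [0.45896293 0.23337784 0.22034264] 69.83146184587939
[[396.71875 150.3125 ]
 [397.5     361.09375]
 [374.6875  242.8125 ]
 [376.71875 346.5625 ]
 [418.59375 242.65625]
 [417.5     346.40625]]
```

View pics/w1.png

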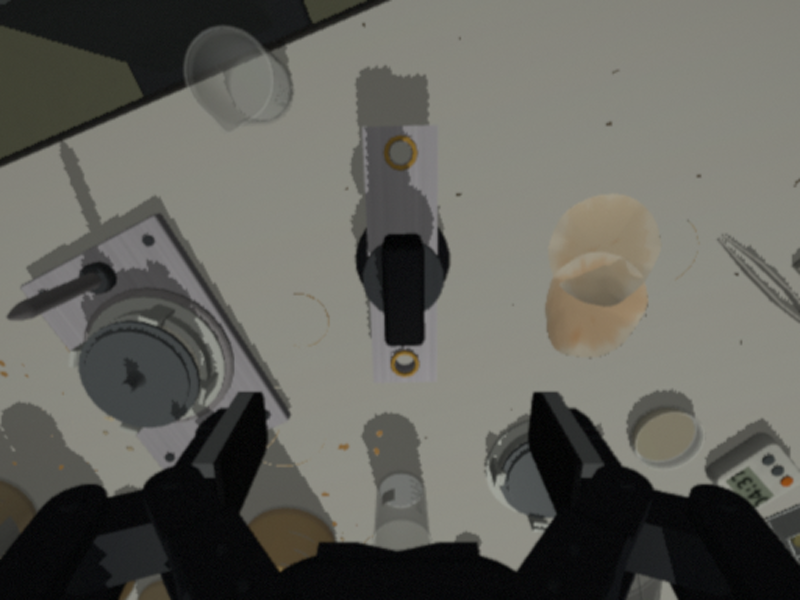

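The wrist view shows the tool's holes at (400,152) and (405,361) and the bar centre at about x=403, with the jig at lower left. The tool is 5–7 px right of prediction, so I'll refit.

Run:
```python
from h import *
s,t,i=[manip.camera_info(n) for n in("scene","side","wrist")]
k=512/800
w=[(i,(-.078,0,.037),(400*k,152*k)),(i,(.078,0,.037),(405*k,361*k)),(i,(-.031,-.012,.113),(384*k,237*k)),(i,(.031,-.012,.113),(386*k,344*k)),(i,(-.031,.012,.113),(422*k,237*k)),(i,(.031,.012,.113),(423*k,344*k))]
st=[(s,(-.078,0,.037),(215.5,312.3)),(t,(-.078,0,.037),(345.5,262)),(t,(.078,0,.037),(263.5,258))]
for o in (w,st,w+st):
    v,r=fit(o,[.46,.23,-.35]);print(v.round(4),np.degrees(v[2]),r.tolist())
p=np.array(manip.get_obs()["tool_pos"]);print(p,proj(i,[p])/k)
```

```text
[ 0.4587  0.2379 -0.3271] -18.742740632764264 [[0.0, -2.7], [-0.2, -1.4], [-2.1, 2.1], [-0.9, 0.1], [1.7, 1.4], [1.5, -0.5]]
[ 0.4595  0.2325 -0.3511] -20.115035425671522 [[0.7, 1.2], [-0.4, 1.1], [-0.6, -0.1]]
[ 0.459   0.2373 -0.3234] -18.531831847791985 [[-0.7, -2.2], [-0.4, -1.1], [-2.7, 2.7], [-1.3, 0.6], [1.0, 1.9], [1.1, -0.1], [-0.5, 2.6], [0.8, 2.0], [0.3, 2.6]]
[0.45896293 0.23337784 0.22034264] [[395.84633352 393.47317451]]
```

>>> {"api": "move_arm", "payload": {
  "moves": [
    {"twist":[0,0,0.4],"xyz":[0,0.1,-4],"hand":-1},
    {"twist":[0,0,0],"xyz":[0,0,-4],"hand":-1},
    {"twist":[0,0,0],"xyz":[0,0,-3.5],"hand":-1},
    {"twist":[0,0,0],"xyz":[0,0,-2.2],"hand":-1},
    {"twist":[0,0,0],"xyz":[0,0,-0.6],"hand":-1}
  ]
}}

```text
time: 1.7
tool_pos: [0.4563, 0.2355, 0.0758]
orientation: [[-0.942, 0.334, -0.005], [0.334, 0.942, -0.001], [0.005, -0.003, -1.0]]
contact_force: [-1.2, -0.4, 0.8]
gripper_width: 0.998
grip_force: 0.0
```

>>> {"api": "move_arm", "payload": {
  "moves": [
    {"twist":[0,0,0],"xyz":[0,0,0],"hand":0.2},
    {"twist":[0,0,0],"xyz":[0,0,0],"hand":0.3},
    {"twist":[0,0,0],"xyz":[0,0,0],"hand":0.3},
    {"twist":[0,0,0],"xyz":[0,0,0],"hand":0.4},
    {"twist":[0,0,0],"xyz":[0,0,0],"hand":0.4}
  ]
}}

```text
time: 2.2
tool_pos: [0.4606, 0.235, 0.0792]
orientation: [[-0.941, 0.337, 0.002], [0.337, 0.941, 0.001], [-0.001, 0.001, -1.0]]
contact_force: [-0.8, 0.4, -0.4]
gripper_width: 0.303
grip_force: 0.0
```

>>> {"api": "move_arm", "payload": {
  "moves": [
    {"twist":[0,0,0],"xyz":[0,0,-0.3],"hand":0.4},
    {"twist":[0,0,0],"xyz":[0,0,0],"hand":0.4},
    {"twist":[0,0,0],"xyz":[0,0,0],"hand":0.6},
    {"twist":[0,0,0],"xyz":[0,0,0],"hand":1},
    {"twist":[0,0,0],"xyz":[0,0,0],"hand":1}
  ]
}}

```text
time: 2.7
tool_pos: [0.46, 0.2348, 0.0752]
orientation: [[-0.941, 0.337, 0.0], [0.337, 0.941, 0.0], [0.0, 0.0, -1.0]]
contact_force: [0.8, 0.6, -0.8]
gripper_width: 0.271
grip_force: 59.3
```

>>> {"api": "move_arm", "payload": {
  "moves": [
    {"twist":[0,0,0],"xyz":[0,0,0],"hand":1},
    {"twist":[0,0,0],"xyz":[0,0,0],"hand":1},
    {"twist":[0,0,0],"xyz":[0,0,0],"hand":1}
  ]
}}

```text
time: 3.0
tool_pos: [0.4599, 0.2347, 0.0753]
orientation: [[-0.941, 0.337, -0.0], [0.337, 0.941, 0.0], [0.0, 0.0, -1.0]]
contact_force: [1.5, 0.6, -1.3]
gripper_width: 0.277
grip_force: 59.3
```

>>> {"api": "move_arm", "payload": {
  "moves": [
    {"twist":[0,0,0],"xyz":[0,0,2],"hand":1},
    {"twist":[0,0,0],"xyz":[0,0,4],"hand":1},
    {"twist":[0,0,0],"xyz":[0,0,4],"hand":1},
    {"twist":[0,0,0],"xyz":[0,0,3.5],"hand":1},
    {"twist":[0,0,0],"xyz":[0,0,0],"hand":1}
  ]
}}

```text
time: 3.5
tool_pos: [0.4625, 0.2356, 0.2151]
orientation: [[-0.941, 0.337, 0.008], [0.337, 0.941, 0.003], [-0.007, 0.005, -1.0]]
contact_force: [1.2, 0.9, -2.8]
gripper_width: 0.273
grip_force: 59.7
```

>>> {"api": "move_arm", "payload": {
  "moves": [
    {"twist":[0,0,4.2],"xyz":[0.1,-3,0],"hand":1},
    {"twist":[0,0,4.2],"xyz":[0.2,-3.8,0],"hand":1},
    {"twist":[0,0,4.2],"xyz":[0.2,-4,0],"hand":1},
    {"twist":[0,0,4.2],"xyz":[0.2,-4,0],"hand":1},
    {"twist":[0,0,4.2],"xyz":[0.2,-3.8,0],"hand":1}
  ]
}}

```text
time: 4.0
tool_pos: [0.4673, 0.0471, 0.2086]
orientation: [[-1.0, -0.026, -0.003], [-0.026, 1.0, -0.0], [0.003, -0.0, -1.0]]
contact_force: [0.1, 0.2, -2.6]
gripper_width: 0.276
grip_force: 60.1
```

>>> {"api": "move_arm", "payload": {
  "moves": [
    {"twist":[0,0,4.2],"xyz":[0.1,-2.4,0],"hand":1},
    {"twist":[0,0,0.2],"xyz":[0,-0.8,0],"hand":1},
    {"twist":[0,0,0],"xyz":[0,0,0],"hand":1},
    {"twist":[0,0,0],"xyz":[0,0,0],"hand":1},
    {"twist":[0,0,0],"xyz":[0,0,0],"hand":1}
  ]
}}

```text
time: 4.5
tool_pos: [0.4696, 0.0179, 0.21]
orientation: [[-0.995, -0.101, -0.001], [-0.101, 0.995, 0.001], [0.001, 0.001, -1.0]]
contact_force: [-0.8, 0.1, -2.7]
gripper_width: 0.276
grip_force: 60.2
```

Run:
```python
from h import *
o=manip.get_obs();R=np.array(o["orientation"]);p=o["tool_pos"];yaw=np.arctan2(-R[0,1],R[1,1]);print(o["time"],p,np.degrees(yaw),R.round(3).tolist(),o["gripper_width"])
h=p[2]-.0753;c=np.array([np.cos(yaw),np.sin(yaw)])
ims=[]
for n in("scene","side","wrist"):
    i=manip.camera_info(n);im=manip.camera(n)[:,:,::-1].copy();cv2.imwrite(f"pics/{n}2.png",im);ims.append(im)
    q=proj(i,[[*(p[:2]+sg*.078*c),h+.037] for sg in(-1,1)]);print(n,q.round(1).tolist())
a=cv2.resize(ims[0][120:320,200:400],(400,400),interpolation=3);b=cv2.resize(ims[1][90:240,190:340],(400,400),interpolation=3)
cv2.imwrite("pics/ab2.png",np.hstack([a,b]))
```

```text
4.5 [0.46956644 0.01790571 0.20995031] 5.7694117587116 [[-0.995, -0.101, -0.001], [-0.101, 0.995, 0.001], [0.001, 0.001, -1.0]] 0.2764572035067511
scene [[350.0, 189.3], [286.1, 147.3]]
side [[302.5, 133.6], [232.0, 149.5]]
wrist [[254.0, 99.4], [254.0, 316.0]]
```

View pics/ab2.png

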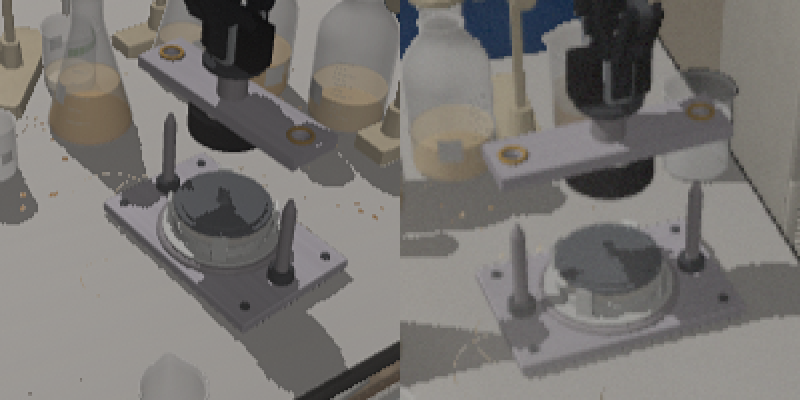

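The picture shows the tool hanging level over the jig, its holes at scene (286.5,146) and (350.5,187) and side (232.7,147.7) and (302.9,131.6), nearly above the tips. Next I compute the tool-to-post offset.

Run:
```python
from h import *
s,t=manip.camera_info("scene"),manip.camera_info("side")
def f4(ob,z0):
    f=lambda v:np.concatenate([proj(i,[v[0]+g*.078*np.cos(v[2]),v[1]+g*.078*np.sin(v[2]),v[3]])[0]-p for i,g,p in ob])
    r=least_squares(f,[.47,.017,.1,z0],x_scale=[.01,.01,.1,.01]);return r.x.round(4),r.fun.round(1)
J=f4([(s,1,(285,177)),(s,-1,(345.3,220.5)),(t,1,(234,174.2)),(t,-1,(300.8,158.2))],.105)
T=f4([(s,1,(286.5,146)),(s,-1,(350.5,187)),(t,1,(232.7,147.7)),(t,-1,(302.9,131.6))],.172)
print(J,T,J[0]-T[0])
```

```text
(array([0.469 , 0.0182, 0.0994, 0.1072]), array([ 0.1, -0.3,  0.2, -0.1, -0.2,  0.4,  0.4,  0.2])) (array([0.4685, 0.0181, 0.1044, 0.1761]), array([-0.2, -0.4,  0.3,  0.4, -0.3,  0. ,  0.2,  0.1])) [ 5.00e-04  1.00e-04 -5.00e-03 -6.89e-02]
```

>>> {"api": "move_arm", "payload": {
  "moves": [
    {"twist":[0,0,-0.2],"xyz":[0.05,0,-2],"hand":1},
    {"twist":[0,0,0],"xyz":[0,0,-2],"hand":1},
    {"twist":[0,0,0],"xyz":[0,0,-1],"hand":1},
    {"twist":[0,0,0],"xyz":[0,0,0],"hand":1},
    {"twist":[0,0,0],"xyz":[0,0,0],"hand":1}
  ]
}}

```text
time: 5.15
tool_pos: [0.4706, 0.0169, 0.1608]
orientation: [[-0.995, -0.096, 0.0], [-0.096, 0.995, 0.0], [-0.0, 0.0, -1.0]]
contact_force: [1.4, -0.7, -3.3]
gripper_width: 0.275
grip_force: 60.2
```

>>> {"api": "move_arm", "payload": {
  "moves": [
    {"twist":[0,0,0],"xyz":[0,0,-0.4],"hand":1},
    {"twist":[0,0,0],"xyz":[0,0,-0.3],"hand":1},
    {"twist":[0,0,0],"xyz":[0,0,-0.3],"hand":1},
    {"twist":[0,0,0],"xyz":[0,0,-0.2],"hand":1},
    {"twist":[0,0,0],"xyz":[0,0,0],"hand":1}
  ]
}}

```text
time: 5.65
tool_pos: [0.4701, 0.0167, 0.148]
orientation: [[-0.995, -0.096, -0.001], [-0.096, 0.995, 0.0], [0.001, 0.0, -1.0]]
contact_force: [0.7, 0.4, -2.9]
gripper_width: 0.273
grip_force: 60.2
```

>>> {"api": "move_arm", "payload": {
  "moves": [
    {"twist":[0,0,0],"xyz":[0,0.05,-0.3],"hand":1},
    {"twist":[0,0,0],"xyz":[0,0,-0.3],"hand":1},
    {"twist":[0,0,0],"xyz":[0,0,-0.3],"hand":1},
    {"twist":[0,0,0],"xyz":[0,0,-0.2],"hand":1},
    {"twist":[0,0,0],"xyz":[0,0,0],"hand":1}
  ]
}}

```text
time: 6.15
tool_pos: [0.4701, 0.0173, 0.1369]
orientation: [[-0.995, -0.096, -0.001], [-0.096, 0.995, 0.0], [0.001, 0.0, -1.0]]
contact_force: [-0.8, 0.4, -2.3]
gripper_width: 0.278
grip_force: 60.2
```

Run:
```python
from h import *
ims=[manip.camera(n)[:,:,::-1] for n in("scene","side")]
a=cv2.resize(ims[0][120:320,200:400],(400,400),interpolation=3);b=cv2.resize(ims[1][90:240,190:340],(400,400),interpolation=3)
cv2.imwrite("pics/ab3.png",np.hstack([a,b]))
```

```text
(no output)
```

View pics/ab3.png

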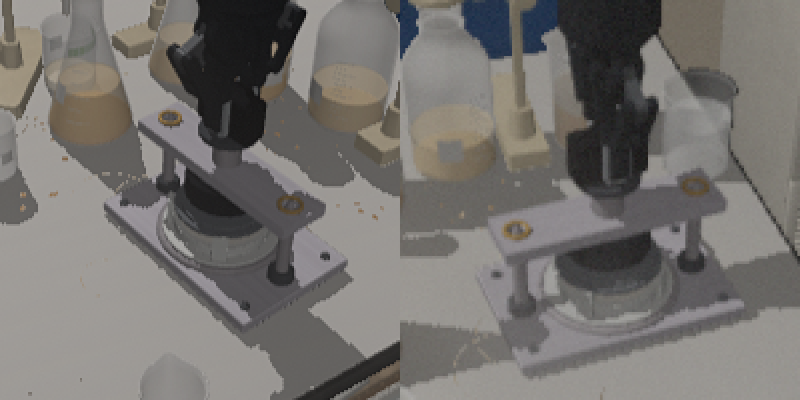

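Both posts stand centred in the holes, at (170,117) and (290,203) in the left crop and (517,230) and (694,187) in the right. I'll carry on down gently.

>>> {"api": "move_arm", "payload": {
  "moves": [
    {"twist":[0,0,0],"xyz":[0,0,-0.2],"hand":1},
    {"twist":[0,0,0],"xyz":[0,0,-0.2],"hand":1},
    {"twist":[0,0,0],"xyz":[0,0,-0.2],"hand":1},
    {"twist":[0,0,0],"xyz":[0,0,-0.1],"hand":1},
    {"twist":[0,0,0],"xyz":[0,0,0],"hand":1}
  ]
}}

```text
time: 6.75
tool_pos: [0.4702, 0.0173, 0.1301]
orientation: [[-0.995, -0.096, -0.0], [-0.096, 0.995, 0.0], [0.0, 0.0, -1.0]]
contact_force: [0.3, 0.2, -3.7]
gripper_width: 0.273
grip_force: 60.2
```

>>> {"api": "move_arm", "payload": {
  "moves": [
    {"twist":[0,0,0],"xyz":[0,0,-0.1],"hand":1},
    {"twist":[0,0,0],"xyz":[0,0,-0.1],"hand":1},
    {"twist":[0,0,0],"xyz":[0,0,-0.1],"hand":1},
    {"twist":[0,0,0],"xyz":[0,0,-0.1],"hand":1},
    {"twist":[0,0,0],"xyz":[0,0,0],"hand":1}
  ]
}}

```text
time: 7.25
tool_pos: [0.4707, 0.0172, 0.1266]
orientation: [[-0.995, -0.096, 0.001], [-0.096, 0.995, 0.0], [-0.001, 0.0, -1.0]]
contact_force: [0.1, -0.4, -1.2]
gripper_width: 0.274
grip_force: 60.7
```

>>> {"api": "move_arm", "payload": {
  "moves": [
    {"twist":[0,0,0],"xyz":[0,0,-0.1],"hand":1},
    {"twist":[0,0,0],"xyz":[0,0,-0.1],"hand":1},
    {"twist":[0,0,0],"xyz":[0,0,-0.1],"hand":1},
    {"twist":[0,0,0],"xyz":[0,0,-0.1],"hand":1},
    {"twist":[0,0,0],"xyz":[0,0,0],"hand":1}
  ]
}}

```text
time: 7.75
tool_pos: [0.4712, 0.0172, 0.1234]
orientation: [[-0.995, -0.096, 0.002], [-0.096, 0.995, -0.0], [-0.002, -0.0, -1.0]]
contact_force: [-1.4, -0.2, 6.7]
gripper_width: 0.277
grip_force: 61.8
```

>>> {"api": "move_arm", "payload": {
  "moves": [
    {"twist":[0,0,0],"xyz":[0,0,-0.1],"hand":1},
    {"twist":[0,0,0],"xyz":[0,0,-0.1],"hand":1},
    {"twist":[0,0,0],"xyz":[0,0,-0.1],"hand":1},
    {"twist":[0,0,0],"xyz":[0,0,-0.1],"hand":1},
    {"twist":[0,0,0],"xyz":[0,0,0],"hand":1}
  ]
}}

```text
time: 8.25
tool_pos: [0.4705, 0.0172, 0.118]
orientation: [[-0.995, -0.096, 0.0], [-0.096, 0.995, 0.0], [-0.0, 0.0, -1.0]]
contact_force: [0.2, 0.0, -0.9]
gripper_width: 0.275
grip_force: 60.6
```

>>> {"api": "move_arm", "payload": {
  "moves": [
    {"twist":[0,0,0],"xyz":[0,0,-0.1],"hand":1},
    {"twist":[0,0,0],"xyz":[0,0,-0.1],"hand":1},
    {"twist":[0,0,0],"xyz":[0,0,-0.1],"hand":1},
    {"twist":[0,0,0],"xyz":[0,0,0],"hand":1}
  ]
}}

```text
time: 8.65
tool_pos: [0.4698, 0.0174, 0.1153]
orientation: [[-0.995, -0.096, -0.001], [-0.096, 0.995, 0.0], [0.001, 0.0, -1.0]]
contact_force: [-3.4, -0.1, 1.3]
gripper_width: 0.279
grip_force: 60.8
```

>>> {"api": "move_arm", "payload": {
  "moves": [
    {"twist":[0,0,0],"xyz":[0,0,-0.1],"hand":1},
    {"twist":[0,0,0],"xyz":[0,0,-0.1],"hand":1},
    {"twist":[0,0,0],"xyz":[0,0,0],"hand":1}
  ]
}}

```text
time: 8.95
tool_pos: [0.4699, 0.0174, 0.1152]
orientation: [[-0.995, -0.096, 0.0], [-0.096, 0.995, 0.0], [-0.0, 0.0, -1.0]]
contact_force: [-7.5, 0.9, 18.1]
gripper_width: 0.275
grip_force: 63.0
```

>>> {"api": "move_arm", "payload": {
  "moves": [
    {"twist":[0,0,0],"xyz":[0,0,-0.1],"hand":1},
    {"twist":[0,0,0],"xyz":[0,0,0],"hand":1},
    {"twist":[0,0,0],"xyz":[0,0,0],"hand":1}
  ]
}}

```text
time: 9.25
tool_pos: [0.4699, 0.0175, 0.1152]
orientation: [[-0.995, -0.096, 0.001], [-0.096, 0.995, -0.0], [-0.001, -0.0, -1.0]]
contact_force: [-11.0, 2.1, 26.1]
gripper_width: 0.274
grip_force: 64.0
```

The tool has stopped hard at z=0.115, the expected home height. I'll lift it off.

>>> {"api": "move_arm", "payload": {
  "moves": [
    {"twist":[0,0,0],"xyz":[0,0,0.3],"hand":1},
    {"twist":[0,0,0],"xyz":[0,0,0.4],"hand":1},
    {"twist":[0,0,0],"xyz":[0,0,0.8],"hand":1},
    {"twist":[0,0,0],"xyz":[0,0,1],"hand":1},
    {"twist":[0,0,0],"xyz":[0,0,1],"hand":1}
  ]
}}

```text
time: 9.75
tool_pos: [0.4704, 0.0172, 0.1479]
orientation: [[-0.995, -0.096, -0.0], [-0.096, 0.995, 0.0], [0.0, 0.0, -1.0]]
contact_force: [0.4, 0.2, -3.4]
gripper_width: 0.279
grip_force: 60.2
```

>>> {"api": "move_arm", "payload": {
  "moves": [
    {"twist":[0,0,0],"xyz":[0,0,1.5],"hand":1},
    {"twist":[0,0,0],"xyz":[0,0,2],"hand":1},
    {"twist":[0,0,0],"xyz":[0,0,2],"hand":1},
    {"twist":[0,0,0],"xyz":[0,0,1],"hand":1},
    {"twist":[0,0,0],"xyz":[0,0,0],"hand":1}
  ]
}}

```text
time: 10.25
tool_pos: [0.4718, 0.0171, 0.2141]
orientation: [[-0.995, -0.096, 0.004], [-0.096, 0.995, -0.0], [-0.004, -0.001, -1.0]]
contact_force: [0.7, -0.1, -3.3]
gripper_width: 0.273
grip_force: 60.5
```

Run:
```python
from h import *
ims=[manip.camera(n)[:,:,::-1] for n in("scene","side")]
a=cv2.resize(ims[0][190:290,250:350],(400,400),interpolation=3);b=cv2.resize(ims[1][160:235,220:295],(400,400),interpolation=3)
c=cv2.imread("pics/scene2.png");d=cv2.imread("pics/side2.png")
a0=cv2.resize(c[190:290,250:350],(300,300),interpolation=3);b0=cv2.resize(d[160:235,220:295],(300,300),interpolation=3)
f=lambda i:cv2.resize(i,(300,300))
cv2.imwrite("pics/ab4.png",cv2.convertScaleAbs(np.vstack([np.hstack([f(a),f(b)]),np.hstack([a0,b0])]),alpha=1.5))
```

```text
(no output)
```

View pics/ab4.png

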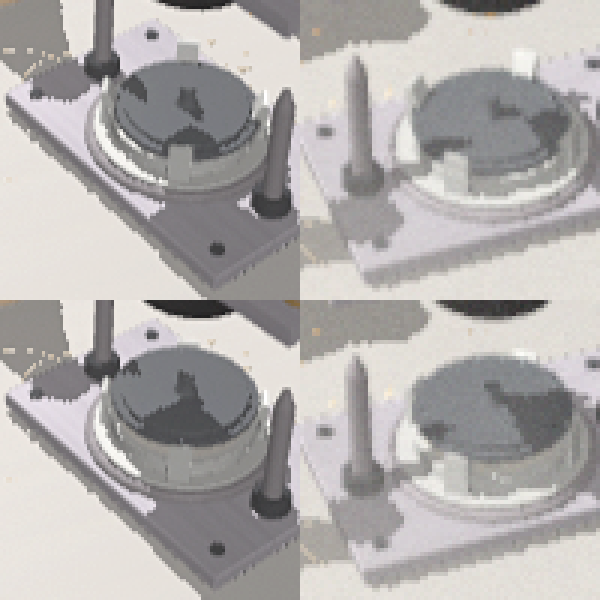

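The top row shows the lid low, with the arms standing above its rim at (187,50), (180,165) and (262,105) left and (525,62) and (415,95) right. In the bottom row, from before, it sat high. It is seated, so I'll carry the tool back to its original spot.

>>> {"api": "move_arm", "payload": {
  "moves": [
    {"twist":[0,0,0],"xyz":[-0.1,3,0],"hand":1},
    {"twist":[0,0,-4.2],"xyz":[-0.2,3.8,0],"hand":1},
    {"twist":[0,0,-4.2],"xyz":[-0.2,4,0],"hand":1},
    {"twist":[0,0,-4.2],"xyz":[-0.2,4,0],"hand":1},
    {"twist":[0,0,-4.2],"xyz":[-0.2,3.8,0],"hand":1}
  ]
}}

```text
time: 10.85
tool_pos: [0.4602, 0.2046, 0.2109]
orientation: [[-0.98, 0.199, -0.002], [0.199, 0.98, -0.001], [0.002, -0.001, -1.0]]
contact_force: [0.0, -0.6, -2.8]
gripper_width: 0.269
grip_force: 60.5
```

>>> {"api": "move_arm", "payload": {
  "moves": [
    {"twist":[0,0,-4.2],"xyz":[-0.1,2.4,0],"hand":1},
    {"twist":[0,0,-4],"xyz":[0,0.8,-1],"hand":1},
    {"twist":[0,0,0],"xyz":[0,0,-3],"hand":1},
    {"twist":[0,0,0],"xyz":[0,0,-3],"hand":1},
    {"twist":[0,0,0],"xyz":[0,0,-1],"hand":1}
  ]
}}

```text
time: 11.35
tool_pos: [0.457, 0.2342, 0.128]
orientation: [[-0.943, 0.333, -0.007], [0.333, 0.943, -0.003], [0.006, -0.005, -1.0]]
contact_force: [-1.5, -0.3, -2.3]
gripper_width: 0.272
grip_force: 60.5
```

>>> {"api": "move_arm", "payload": {
  "moves": [
    {"twist":[0,0,0],"xyz":[0,0,-2],"hand":1},
    {"twist":[0,0,0],"xyz":[0,0,-1.5],"hand":1},
    {"twist":[0,0,0],"xyz":[0,0,-1],"hand":1},
    {"twist":[0,0,0],"xyz":[0,0,0],"hand":1},
    {"twist":[0,0,0],"xyz":[0,0,0],"hand":1}
  ]
}}

```text
time: 11.85
tool_pos: [0.4606, 0.2352, 0.0877]
orientation: [[-0.943, 0.334, 0.0], [0.334, 0.943, 0.0], [-0.0, 0.0, -1.0]]
contact_force: [0.2, -0.6, -3.6]
gripper_width: 0.273
grip_force: 60.4
```

>>> {"api": "move_arm", "payload": {
  "moves": [
    {"twist":[0,0,0],"xyz":[0,0,-0.4],"hand":1},
    {"twist":[0,0,0],"xyz":[0,0,-0.3],"hand":1},
    {"twist":[0,0,0],"xyz":[0,0,-0.2],"hand":1},
    {"twist":[0,0,0],"xyz":[0,0,-0.2],"hand":1},
    {"twist":[0,0,0],"xyz":[0,0,0],"hand":1}
  ]
}}

```text
time: 12.35
tool_pos: [0.4602, 0.2352, 0.0761]
orientation: [[-0.943, 0.334, -0.0], [0.334, 0.943, -0.0], [0.0, -0.0, -1.0]]
contact_force: [-0.2, -0.5, -2.6]
gripper_width: 0.271
grip_force: 60.6
```

>>> {"api": "move_arm", "payload": {
  "moves": [
    {"twist":[0,0,0],"xyz":[0,0,-0.1],"hand":1},
    {"twist":[0,0,0],"xyz":[0,0,0],"hand":1},
    {"twist":[0,0,0],"xyz":[0,0,0],"hand":1}
  ]
}}

```text
time: 12.65
tool_pos: [0.4604, 0.2353, 0.0754]
orientation: [[-0.943, 0.334, 0.0], [0.334, 0.943, 0.0], [-0.0, 0.0, -1.0]]
contact_force: [-0.7, 0.4, -3.0]
gripper_width: 0.275
grip_force: 60.8
```

>>> {"api": "move_arm", "payload": {
  "moves": [
    {"twist":[0,0,0],"xyz":[0,0,-0.1],"hand":1},
    {"twist":[0,0,0],"xyz":[0,0,0],"hand":1},
    {"twist":[0,0,0],"xyz":[0,0,0],"hand":1}
  ]
}}

```text
time: 12.95
tool_pos: [0.4606, 0.2354, 0.0752]
orientation: [[-0.943, 0.334, 0.001], [0.334, 0.943, 0.0], [-0.001, 0.001, -1.0]]
contact_force: [-2.6, 0.7, 5.4]
gripper_width: 0.274
grip_force: 61.8
```

>>> {"api": "move_arm", "payload": {
  "moves": [
    {"twist":[0,0,0],"xyz":[0,0,0.1],"hand":0.3},
    {"twist":[0,0,0],"xyz":[0,0,0],"hand":0},
    {"twist":[0,0,0],"xyz":[0,0,0],"hand":-0.5},
    {"twist":[0,0,0],"xyz":[0,0,0],"hand":-0.8},
    {"twist":[0,0,0],"xyz":[0,0,0],"hand":-0.8}
  ]
}}

```text
time: 13.45
tool_pos: [0.4604, 0.2352, 0.0752]
orientation: [[-0.943, 0.334, -0.0], [0.334, 0.943, 0.0], [0.0, 0.0, -1.0]]
contact_force: [-0.3, -0.2, 0.4]
gripper_width: 0.898
grip_force: 0.0
```

>>> {"api": "move_arm", "payload": {
  "moves": [
    {"twist":[0,0,0],"xyz":[0,0,1],"hand":-0.8},
    {"twist":[0,0,0],"xyz":[0,0,3],"hand":-0.8},
    {"twist":[0,0,0],"xyz":[0,0,4],"hand":-0.8},
    {"twist":[0,0,0],"xyz":[0,0,4],"hand":-0.8},
    {"twist":[0,0,0],"xyz":[0,0,3],"hand":-0.8}
  ]
}}

```text
time: 13.95
tool_pos: [0.461, 0.2355, 0.2288]
orientation: [[-0.943, 0.334, 0.003], [0.334, 0.943, 0.001], [-0.002, 0.002, -1.0]]
contact_force: [0.5, 0.4, -0.8]
gripper_width: 0.903
grip_force: 0.0
```

>>> {"api": "move_arm", "payload": {
  "moves": [
    {"twist":[0,0,0],"xyz":[-3,3,0],"hand":-0.8},
    {"twist":[0,0,0],"xyz":[-3,3,0],"hand":-0.8},
    {"twist":[0,0,0],"xyz":[-3,3,0],"hand":-0.8},
    {"twist":[0,0,0],"xyz":[0,0,0],"hand":-0.8},
    {"twist":[0,0,0],"xyz":[0,0,0],"hand":-0.8}
  ]
}}

```text
time: 14.45
tool_pos: [0.3699, 0.3258, 0.226]
orientation: [[-0.943, 0.332, 0.001], [0.332, 0.943, 0.0], [-0.001, 0.0, -1.0]]
contact_force: [0.1, 0.3, 0.4]
gripper_width: 0.899
grip_force: 0.0
```

Run:
```python
from h import *
cv2.imwrite("pics/f.png",np.hstack([cv2.resize(manip.camera(n)[:,:,::-1],(400,300),interpolation=3) for n in("scene","side")]))
```

```text
(no output)
```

View pics/f.png

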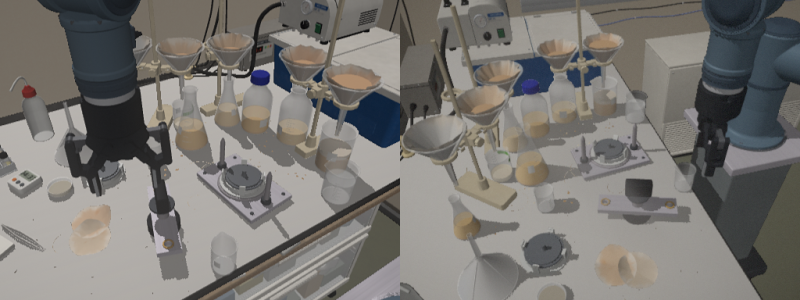

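The tool stands upright at its old spot, (165,220) in the scene half and (638,195) in the side half. The lid is seated at (243,178), the glassware is undisturbed, and the arm is clear.

```bash
python3 -c "
from rig import manip
print(manip.finish_job())"
```

```text
the job is handed in; nothing more can be done
None
```

The lid is pressed fully home with the arms snapped over its rim, the seating tool stands upright on the bench beside the jig, the glassware looks undisturbed in the final pictures, and the job was handed in at about 14.5 s (no score came back).

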